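# Check the lift spring of a tube furnace cover

### The arm

A 6-joint arm with a two-finger parallel gripper is mounted at the origin on the work surface. World frame = base frame: x ahead of the robot, y to its left, z up, the work surface at z = 0. Lengths are in m, angles in rad, forces in N, time in s.
With the tool pointing down it reaches from about 0.275 to 0.725 m from the base axis. Payload 5.6 kg.
Tool frame: the origin (TCP) lies on the centre line of the jaws, within the pads' length; the fingertips stand 22 mm ahead of it and the grasp point (between the pads) lies 3 mm ahead of it; z points along the fingers, y is the line along which they close (so a half turn about z gives the same grasp; the last joint's range is limited). The gripper opens to 85 mm and grips with 20 to 120 N. Pads are 22 mm wide; open, the fingers measure 114 mm over their backs; the gripper's body (76 mm by 85 mm) begins 54 mm behind the grasp point. The pads swing forward as they close: fully open they stand 13 mm farther back than shut.
Start: joints at [-0.97, 0.255, 0.108, 0, -1.424, -0.285], TCP at [0.171, -0.523, 0.253] pointing down, gripper open.
Joint ranges: [-2.95, 2.95], [-1.21, 1.97], [-1.09, 1.5], [-2.87, 1.71], [-2.94, -0.07], [-3.05, 3.05]. Speed limits (rad/s): [2.57, 2.57, 3.14, 3.14, 3.14, 3.14].

### API

Orientations are given as a unit quaternion [x, y, z, w].
In Python, from plant import * gives the robot as it stands.
- The arm moves only by the tool drive_tool, never from a script. Its argument "rows" is a list of rows, each a list of 7 numbers: the turn, a rotation vector about the tool's x, y, z in degrees, then the shift along the tool's x, y, z in mm, then the opening, from 0 (shut) to 1 (fully open). A call has 1 to 12 rows; each row is the pose to reach, as a shift and turn from the pose commanded when the call began, along the tool's axes at that moment; what a row does not reach only later rows make up. A row lasts 1/12 s, in which the tool goes at most 41.7 mm and 7.16 degrees, less where a joint would pass 70% of its speed; a pose out of reach is approached as far as the arm can. A call with a gripper value outside its range is refused whole. The fingers move at their own pace and stop on an object; "newtons" is the grip in N (left out, the last holds). Time passes only in rows, so rows that repeat a pose let the fingers close. It gives the time, the measured TCP pose, the force, the opening and the grip force at its end, in the units of the state.
- get_state(): the state, without advancing time (a new reading comes with each control period).
- grab_frame(name): name is "scene" or "top" or "wrist"; returns (picture, depth): 480x640x3 uint8, red, green, blue; 480x640 float32, m along the optical axis (not along the pixel's ray), 0 where there is no reading.
- calibration(name): a dict with "fx", "fy", "cx", "cy" (pixels), "cam_to_world" (4x4, takes a point from camera to world coordinates). Camera axes: x right, y up, looking along -z (the intrinsics and any distortion apply to the point x, -y, -z); pixel columns grow to the right and rows downward; lengths in m; the calibration is good to about 2 mm. A picture is of the moment at which its call begins: read the wrist's pose just before it. calibration takes no time and is no camera call; for the wrist camera it gives the pose at the moment of the call.
- close_job(): hands the job in; it is judged then, once.
The state is a dict: "time": time; "q": joint angles; "qvel": joint speeds; "joint_torque": joint torques, N m; "ee_pos": TCP position; "tcp_rot": TCP orientation; "contact_force": force on the tool from outside, world axes, zero at the start; "wrist_torque": the same for the moment, N m; "width": finger opening in m; "gripper_force": force on a finger pad.
Only numpy, scipy, OpenCV 4.12 (cv2) and the standard library are available. Lean on these libraries where they do the work, as an engineer would, in place of code of your own. Each camera call takes 0.05 s, during which the arm holds its last target. There are 200 camera calls.

### The job

Check the cover spring of the tube furnace: first lift the lock-out plate up and off the hook on the cover's front, stand it in the slot of the plate holder and let go of it. Then raise the cover by its bar handle about 10 degrees past its balance point, keeping hold of it so that it never flies open to its stop, ease it back down, and finish while still holding it by the bar, at rest about 7 degrees below the balance point. Leave everything else on the bench where it is.

Things in the scene. Friction and masses are not known exactly. Their poses are not given: they have to be found in the camera images.
- plate_mid (a point): Centre of the lock-out plate: bare aluminium, 8 thick (its x), 60 wide (y), 120 tall (z) mm, 0.16 kg. A window 20 wide, 40 tall goes through it centred here; it hangs upright by that edge on the hook, leaving 40 mm of solid plate above the hook to pinch from above. Its thickness points along the furnace's x; about 38 mm are free between it and the cover's front.
- plate: The same lock-out plate; origin at the middle of its lower edge, 60 mm below point plate_mid.
- hook (a point): Point on the upper side of the hook that carries the plate: a steel rod 8 mm thick, sticking out 62 mm level from the cover's front towards the robot, then turned up 11 mm at its tip; 105 mm to the furnace's +y side of the bar handle's middle. Lift the plate 15 to 27 mm (the window must clear the tip above and the rod below), then draw it 50 mm or more away from the furnace.
- holder: Fixed white plastic plate holder: block 60 (x) by 100 (y) by 60 tall with one slot open at the top, 20 wide (its x) by 76 long (its y), slot floor 6 mm above the table. Origin under its centre. Stands left or right in front of the furnace. The plate stands in it on its lower edge, 8 mm thickness across the 20 mm, and may lean; its top is then about 126 mm above the table.
- furnace: Split tube furnace, tan and blue, fixed: lower half 200 (x) by 290 (y) by 120 tall, origin under its centre; its -x side, facing the robot, is the front with bar handle and hook. A white tube 40 mm thick with steel end flanges lies through it along y, ends 214 mm either side of the middle. Its cover, 180 by 280 by 45, closed reaches up to 165 mm.
- hinge (a point): Middle of the cover's hinge line, 90 mm behind the furnace's centre (+x), 120 mm above the table; the hinge line runs along the furnace's y.
- bar (a point): Middle of the cover's bar handle: round steel bar 12 mm thick along the furnace's y, 108 mm clear between its arms, 34 mm clear of the cover's front. Opened by angle t it lies 220 cos t - 20 sin t mm in front of and 220 sin t + 20 cos t above the hinge line (140 mm above the table closed, 301 at balance). It can turn between fingers that keep pointing down.
- cover (a joint): Opening angle of the cover, rad: 0 closed (start), 1.45 stop. It weighs 1.8 kg and has a lift spring; the balance point is at 0.873 (50 degrees): below, it falls shut by itself; above, it is thrown open to the stop. Lifting at the bar takes about 5 N when closed, falling to zero at balance, then it pulls upward; 7 degrees from balance the force is about 1 N.
- beaker: Bystander: white ceramic beaker, 68 wide, 90 tall, in front of the furnace on the side where the holder is not. Leave alone.
- vial: Bystander: small white bottle with blue cap, 26 wide, 60 tall. Leave alone.
- flange: Bystander: steel ring 70 wide, 12 tall. Leave alone.
- crucible: Bystander: small white cup 44 wide, 35 tall. Leave alone.
- wrench: Bystander: steel wrench lying flat. Leave alone.
- notebook: Bystander: dark blue notebook 150 by 210 by 16. Leave alone.
- multimeter: Bystander: black handheld meter 140 by 80 by 36. Leave alone.
There are look-alikes about, which are no part of the job. Leave any red or yellow look-alike of the plate alone.

How it is judged:
On the way, in this order (a step that is already met when the one before it is completed fails the run):
1. the lock-out plate stands in the holder's slot, let go (x of plate_mid in the frame of holder between -0.016 and 0.016 m and y of plate_mid in the frame of holder between -0.02 and 0.02 m and z of plate_mid in the frame of holder between 0.055 and 0.075 m and angle between plate_mid's own z axis and vertical below 0.35 rad and contact force between the fingers and plate below 0.2 N), for 0.2 s.
2. the cover, held in the fingers, is raised past its balance point (by 0.08 rad or more) (value of joint cover above 0.953 rad and contact force between the fingers and cover above 0.3 N), for 0.1 s.
At the end, for the whole second after the job is handed in: Cover at rest 0.03 to 0.24 rad below its balance point (0.633 to 0.843 rad), carried by the fingers (over 0.3 N); plate standing untouched in the slot: centre 55 to 75 mm up, within 16 mm (x) and 20 mm (y) of the slot middle, tilted under 0.35 rad (all of step 1 and value of joint cover between 0.633 and 0.843 rad and velocity of joint cover between -0.05 and 0.05 rad/s and contact force between the fingers and cover above 0.3 N and contact force between plate and cover below 0.1 N); the arm keeps its last pose, push and grip.
It fails at once if the cover flew open to its stop (beyond 1.38 rad) (value of joint cover above 1.38 rad).
It fails at once if a bystander was pushed more than 30 mm (distance of any of beaker, vial, flange, crucible, wrench, notebook, multimeter from where it was at the start of the episode above 0.03 m).
It also fails if it takes over 72 s, if anything falls off the work surface, if the arm or the gripper's body presses on something with over 40 N, if the wrist force passes 120 N, or if a joint passes its speed limit or range.

## Working session

There is one attempt and no reset: what is moved stays moved. The work goes in short steps, Python scripts to look and compute and a tool call to move; the robot and the scene stay as the last step left them, time stands still between calls to the robot, and variables do not carry over. Pictures are saved under pics/ and viewed, at most 10 in all, crops included, and the job is handed in when it is done.

Besides the shell and the picture viewer there is one more tool, called after "Call:" in YAML: its name, and indented under it one key for each argument. drive_tool: Moves the arm, as the interface text tells. Its arguments: {"type":"object","properties":{"rows":{"type":"array","items":{"type":"array","items":{"type":"number"}}},"newtons":{"type":"number"}},"required":["rows"]}

```bash
mkdir -p pics; cat > h.py <<'E'
from plant import *
import numpy as np, cv2
def snap(n,f):
    c=calibration(n); p,d=grab_frame(n); cv2.imwrite(f'pics/{f}.png',p[:,:,::-1]); np.savez(f'pics/{f}.npz',d=d,T=c['cam_to_world'],k=[c['fx'],c['fy'],c['cx'],c['cy']])
    return c
def cloud(f):
    z=np.load(f'pics/{f}.npz'); d=z['d']; fx,fy,cx,cy=z['k']
    v,u=np.mgrid[:480,:640]
    P=np.stack([(u-cx)/fx*d,-(v-cy)/fy*d,-d],-1)@z['T'][:3,:3].T+z['T'][:3,3]
    P[d==0]=np.nan
    return P
E
python3 - <<'E'
from h import *
for n in ('scene','top'):
    c=snap(n,n+'0'); print({k:np.round(v,3) for k,v in c.items()})
print(get_state())
E
```

```text
{'fx': np.float64(551.192), 'fy': np.float64(551.192), 'cx': np.float64(310.865), 'cy': np.float64(229.455), 'cam_to_world': array([[-0.821, -0.311,  0.48 ,  1.147],
       [ 0.571, -0.426,  0.701,  0.85 ],
       [-0.014,  0.849,  0.528,  0.818],
       [ 0.   ,  0.   ,  0.   ,  1.   ]])}
{'fx': np.float64(499.537), 'fy': np.float64(499.537), 'cx': np.float64(321.663), 'cy': np.float64(243.089), 'cam_to_world': array([[-1.60e-02,  9.95e-01, -9.80e-02,  3.77e-01],
       [-1.00e+00, -1.60e-02,  2.00e-03, -8.60e-02],
       [ 1.00e-03,  9.80e-02,  9.95e-01,  1.45e+00],
       [ 0.00e+00,  0.00e+00,  0.00e+00,  1.00e+00]])}
{'time': 0.1, 'q': array([-9.70391257e-01,  2.55688626e-01,  1.07113789e-01, -4.01415749e-04,
       -1.42387163e+00, -2.84598481e-01]), 'qvel': array([-0.00092204, -0.00252083,  0.00113378,  0.00094889,  0.0001376 ,
        0.00242827]), 'joint_torque': array([-1.09833436e-03, -3.87604308e+01,  2.38474578e+01,  5.37791312e+00,
       -3.78718876e-03,  4.16766397e-06]), 'ee_pos': array([ 0.17074309, -0.5224042 ,  0.25248095]), 'tcp_rot': array([-1.57218697e-01,  9.87563447e-01,  8.30609395e-04, -1.73896283e-04]), 'contact_force': array([ 0.51053289,  0.68095632, -0.23448241]), 'wrist_torque': array([-0.01688152,  0.01266963,  0.02371213]), 'gripper_force': 0.0, 'width': 0.08518562566481284}
```

View pics/top0.png

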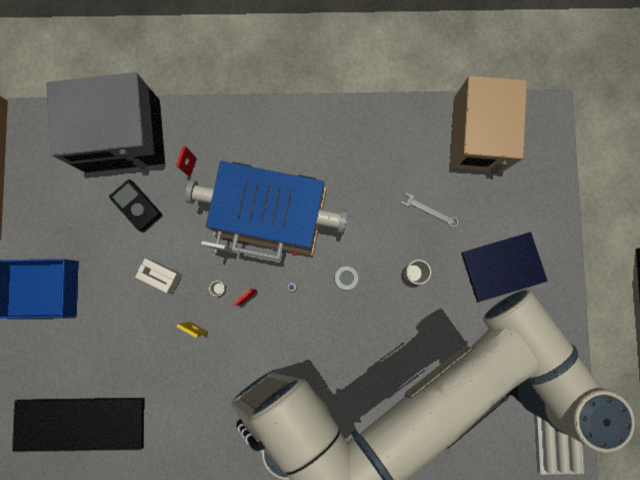

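View pics/scene0.png

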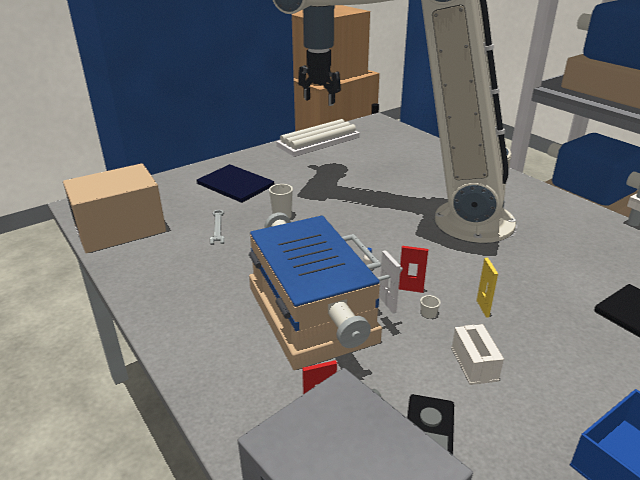

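The top view shows the furnace with its blue cover at (268,205), slightly turned, bar at (258,252), plate edge-on at (213,244), holder at (157,275) and the beaker-like cup at (417,271). The scene view shows the plate hanging at (390,280), white and bare, with red and yellow look-alikes beside it.

```bash
python3 - <<'E'
from h import *
P=cloud('top0'); im=cv2.imread('pics/top0.png').astype(int)
b,g,r=im[...,0],im[...,1],im[...,2]
def rect(m,n):
    q=P[m][:,:2].astype(np.float32); (c,s,a)=cv2.minAreaRect(q); print(n,len(q),np.round(c,4),np.round(s,4),a, np.nanmedian(P[m][:,2])); return c
def region(u0,u1,v0,v1):
    m=np.zeros((480,640),bool); m[v0:v1,u0:u1]=1; return m
z=P[...,2]
m=region(195,340,150,265)&(z>.155)&(z<.175)&(b>r+30); rect(m,'cover')
m=region(130,185,255,300)&(z>.05)&(z<.07); rect(m,'holder'); 
m2=region(140,180,255,300)&(z<.045)&(z>-.01)
m=region(190,300,236,270)&(z>.1)
for nm,lo,hi in(('bar?',.13,.15),('hi',.15,.2)):
    mm=region(195,300,228,270)&(z>lo)&(z<hi)&(abs(r-b)<25); v,u=np.nonzero(mm); print(nm,len(u),u.min(),u.max(),v.min(),v.max()) if len(u) else 0
for u,v in[(205,243),(213,244),(220,245),(245,251),(258,254),(270,257),(157,275)]: print(u,v,P[v,u].round(4))
E
python3 -c "
import cv2
a=cv2.imread('pics/top0.png')[220:310,125:305];b=cv2.imread('pics/scene0.png')[225:400,330:530]
cv2.imwrite('pics/c1.png',cv2.vconcat([cv2.resize(a,(600,300),interpolation=3),cv2.resize(b,(600,300),interpolation=3)]))"
```

```text
cover 6969 [0.6092 0.058 ] [0.2798 0.1795] 77.76966094970703 0.1644711651969175
holder 623 [0.4299 0.3747] [0.1025 0.0608] 63.44984817504883 0.0591012765465071
bar? 452 206 298 228 259
hi 182 201 299 228 256
205 243 [0.5058 0.2075 0.1854]
213 244 [0.5031 0.1877 0.1828]
220 245 [0.5004 0.1701 0.1816]
245 251 [0.4872 0.1119 0.1448]
258 254 [0.479  0.0782 0.1421]
270 257 [0.4704 0.0464 0.1454]
157 275 [0.4335 0.3879 0.0031]
```

View pics/c1.png

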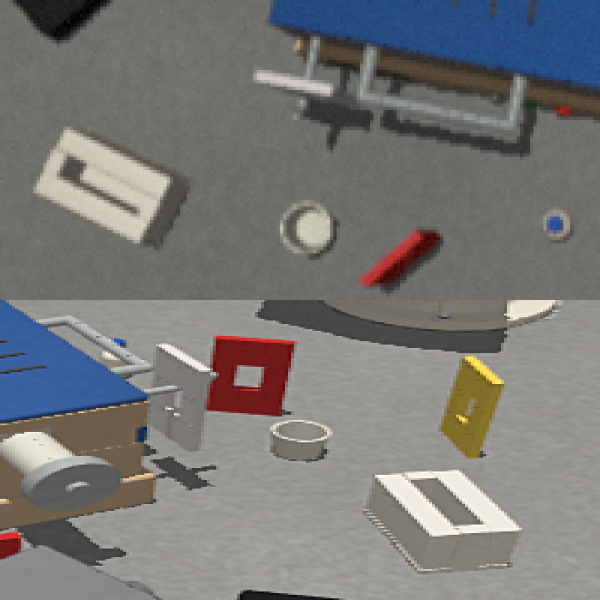

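```bash
cat >> h.py <<'E'
from scipy.spatial.transform import Rotation as R
C=np.array([.6092,.058]); ya=np.radians(-12.23); ex=np.array([np.cos(ya),np.sin(ya)]); ey=np.array([-ex[1],ex[0]])
def fw(x,y): return C+x*ex+y*ey
def go(xy,z,yaw):  # yaw: angle of tool y in world, deg; tool pointing down
    s=get_state(); r=R.from_quat(s['tcp_rot']); a=np.radians(yaw); y=np.array([np.cos(a),np.sin(a),0]); zz=np.array([0,0,-1.]); x=np.cross(y,zz)
    t=r.inv()*R.from_matrix(np.c_[x,y,zz])
    print('turn',t.as_rotvec(degrees=True).round(2),'shift',(r.inv().apply(np.r_[xy,z]-s['ee_pos'])*1e3).round(1))
E
python3 - <<'E'
from h import *
print(fw(-.132,.105)); go(fw(-.132,.105),.26,167.77)
E
```

```text
[0.50243856 0.18857946]
turn [ 9.000e-02  5.000e-02 -5.968e+01] shift [-536.1  572.8   -6.6]
```

Call:
drive_tool:
  rows:
    - [0,0,-4,-27,29,0,0.4]
    - [0,0,-8,-54,57,0,0.4]
    - [0,0,-12,-80,86,0,0.4]
    - [0,0,-16,-107,115,0,0.4]
    - [0,0,-20,-134,143,-2,0.4]
    - [0,0,-24,-161,172,-2,0.4]
    - [0,0,-28,-188,200,-4,0.4]
    - [0,0,-32,-214,229,-4,0.4]
    - [0,0,-36,-241,258,-6,0.4]
    - [0,0,-40,-268,286,-6,0.4]
    - [0,0,-44,-295,315,-6,0.4]
    - [0,0,-48,-322,344,-6,0.4]
  newtons: 40

```text
time: 1.1
ee_pos: [0.3701, -0.0938, 0.2593]
tcp_rot: [-0.547, 0.837, 0.0, 0.0]
contact_force: [0.6, -0.7, 0.5]
width: 0.0341
gripper_force: 0.0
```

```bash
python3 - <<'E'
from h import *
s=get_state();print(s['time'],s['q'],s['width']);go(fw(-.132,.105),.26,167.77)
E
```

```text
1.1 [ 1.67880721e-01 -8.84584574e-02 -2.57497190e-01 -1.53695616e-04
 -1.40142054e+00 -5.81427340e-01] 0.034084060852946664
turn [-1.000e-02  2.000e-02 -1.147e+01] shift [-311.8   -7.7   -0.6]
```

Call:
drive_tool:
  rows:
    - [0,0,-2,-35,-1,0,0.4]
    - [0,0,-4,-70,-2,0,0.4]
    - [0,0,-6,-105,-3,0,0.4]
    - [0,0,-8,-140,-4,0,0.4]
    - [0,0,-10,-175,-5,0,0.4]
    - [0,0,-11.5,-210,-6,0,0.4]
    - [0,0,-11.5,-245,-7,-0.5,0.4]
    - [0,0,-11.5,-280,-7.5,-0.5,0.4]
    - [0,0,-11.5,-312,-7.5,-0.5,0.4]
    - [0,0,-11.5,-312,-7.5,-0.5,0.4]
    - [0,0,-11.5,-312,-7.5,-0.5,0.4]

```text
time: 2.02
ee_pos: [0.5033, 0.1876, 0.2584]
tcp_rot: [-0.627, 0.779, 0.0, -0.001]
contact_force: [0.5, -1.6, 0.2]
width: 0.034
gripper_force: 0.0
```

```bash
python3 - <<'E'
from h import *
s=get_state();print(s['time'],s['width']);go(fw(-.132,.105),.26,167.77)
c=snap('wrist','w0');print(c)
P=cloud('w0');z=P[...,2]
m=(abs(z-.183)<.008)&(abs(P[...,0]-.50)<.03)&(abs(P[...,1]-.19)<.05)
q=P[m];print(len(q),q.mean(0) if len(q) else 0, cv2.minAreaRect(q[:,:2].astype(np.float32)) if len(q)>5 else 0, np.percentile(q[:,2],[5,50,95]) if len(q) else 0)
E
```

```text
2.0167 0.03404813112590714
turn [ 0.11 -0.1  -0.07] shift [-0.8  1.1 -1.6]
{'fx': 340.2030774604956, 'fy': 340.2030774604956, 'cx': 323.49339957128234, 'cy': 246.1262770110693, 'cam_to_world': array([[-0.97714554, -0.20445413, -0.05818158,  0.48789567],
       [ 0.21255704, -0.93659138, -0.27859665,  0.11677436],
       [ 0.00246787, -0.28459638,  0.95864426,  0.37961243],
       [ 0.        ,  0.        ,  0.        ,  1.        ]])}
1237 [0.50133415 0.18785927 0.18395825] ((0.5018227100372314, 0.1895977109670639), (0.06028597056865692, 0.00786999985575676), 77.9642105102539) [0.18289099 0.18407121 0.18508218]
```

View pics/w0.png

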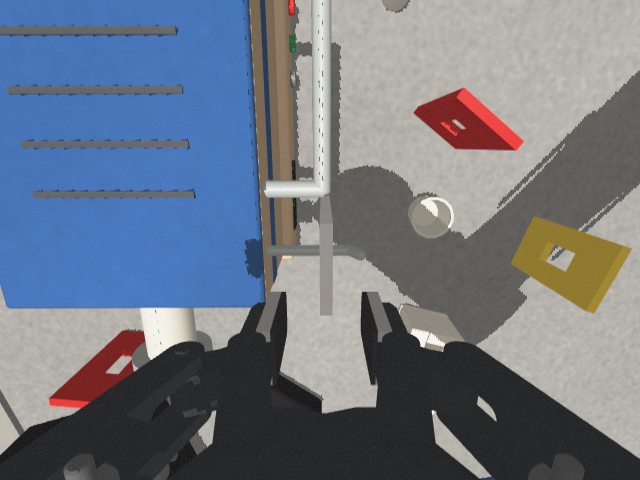

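The wrist view shows the plate edge-on at (326,255), centred between the pads, with the hook rod at (320,250), its tip at (358,255), and the bar at (322,100). The measured plate top, 60 × 8 mm at z 0.184, agrees with the given sizes.

```bash
python3 - <<'E'
from h import *
go((.5018,.1896),.186,167.9)
P=cloud('w0')
z=P[...,2]; v,u=np.mgrid[:480,:640]
m=(u>312)&(u<332)&(v<185)&(abs(z-.143)<.008); q=P[m]; print(len(q),cv2.minAreaRect(q[:,:2].astype(np.float32)),np.percentile(q[:,2],[5,50,95]))
print('bar pred',fw(-.13,0))
E
```

```text
turn [ 0.07 -0.08 -0.26] shift [-2.8  1.8 73. ]
3320 ((0.4826376140117645, 0.0885913074016571), (0.10906939953565598, 0.011799744330346584), 77.79020690917969) [0.14227106 0.14517699 0.14681774]
bar pred [0.48215034 0.08553875]
```

Call:
drive_tool:
  rows:
    - [0,0,0,-2.8,1.8,25,0.4]
    - [0,0,0,-2.8,1.8,50,0.4]
    - [0,0,0,-2.8,1.8,66,0.4]
    - [0,0,0,-2.8,1.8,73,0.4]
    - [0,0,0,-2.8,1.8,73,0.4]
    - [0,0,0,-2.8,1.8,73,0.0]
    - [0,0,0,-2.8,1.8,73,0.0]
    - [0,0,0,-2.8,1.8,73,0.0]
    - [0,0,0,-2.8,1.8,73,0.0]
    - [0,0,0,-2.8,1.8,73,0.0]
    - [0,0,0,-2.8,1.8,73,0.0]
  newtons: 40

```text
time: 2.98
ee_pos: [0.503, 0.1897, 0.188]
tcp_rot: [-0.627, 0.779, -0.0, 0.001]
contact_force: [0.5, -0.4, 5.1]
width: 0.007
gripper_force: 45.2
```

Call:
drive_tool:
  rows:
    - [0,0,0,0,0,-4,0]
    - [0,0,0,0,0,-8,0]
    - [0,0,0,0,0,-13,0]
    - [0,0,0,0,0,-18,0]
    - [0,0,0,0,0,-22,0]
    - [0,0,0,0,0,-22,0]
    - [0,0,0,0,0,-22,0]

```text
time: 3.57
ee_pos: [0.5022, 0.1896, 0.209]
tcp_rot: [-0.627, 0.779, 0.0, 0.0]
contact_force: [-0.5, 0.2, -1.9]
width: 0.0071
gripper_force: 44.4
```

```bash
python3 - <<'E'
from h import *
s=get_state();print(s)
c=snap('scene','s1')
cv2.imwrite('pics/s1c.png',cv2.resize(cv2.imread('pics/s1.png')[180:330,320:520],(800,600),interpolation=3))
E
```

```text
{'time': 3.5667, 'q': array([ 6.52632632e-01,  2.46383653e-01, -1.62942184e-02, -1.59455056e-04,
       -1.30771238e+00, -8.69142607e-01]), 'qvel': array([ 0.00021718,  0.00510432, -0.01322596, -0.00494665,  0.0020796 ,
       -0.00026818]), 'joint_torque': array([-5.26252814e-03, -3.85832191e+01,  2.40228796e+01,  5.50879821e+00,
       -2.83874141e-02,  5.20704009e-05]), 'ee_pos': array([0.50224311, 0.18962483, 0.20897679]), 'tcp_rot': array([-6.26552911e-01,  7.79378857e-01,  7.19893109e-05,  2.04864126e-04]), 'contact_force': array([-0.51528357,  0.15487308, -1.87176426]), 'wrist_torque': array([ 0.01903259, -0.01521576, -0.00862302]), 'gripper_force': 44.43175256252289, 'width': 0.007054623199355805}
```

View pics/s1c.png

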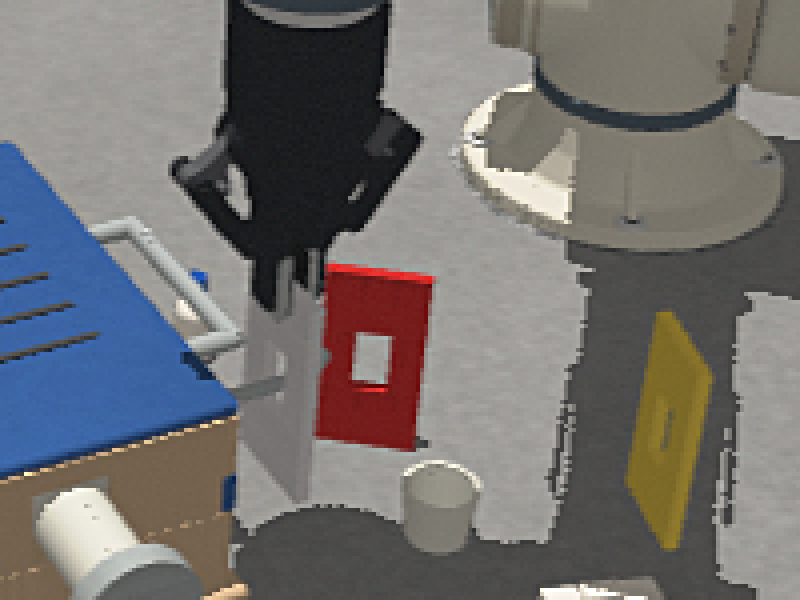

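The crop shows the plate lifted between the fingers, with the hook rod at (265,385) in the lower part of the window and its tip at (325,355). The plate is hanging free.

Call:
drive_tool:
  rows:
    - [0,0,0,0,8,0,0]
    - [0,0,0,0,18,0,0]
    - [0,0,0,0,30,0,0]
    - [0,0,0,0,42,0,0]
    - [0,0,0,0,54,0,0]
    - [0,0,0,0,62,0,0]
    - [0,0,0,0,66,-10,0]
    - [0,0,0,0,66,-25,0]
    - [0,0,0,0,66,-35,0]
    - [0,0,0,0,66,-35,0]

```text
time: 4.45
ee_pos: [0.4389, 0.2045, 0.2469]
tcp_rot: [-0.627, 0.779, -0.0, 0.003]
contact_force: [-0.2, -0.6, -0.3]
width: 0.0068
gripper_force: 44.5
```

```bash
python3 - <<'E'
from h import *
s=get_state();print(s['time'],s['contact_force']);go((.4299,.3747),.245,153.45)
c=snap('wrist','w1')
P=cloud('w1');z=P[...,2]
m=(abs(z-.06)<.008)&(abs(P[...,0]-.43)<.08)&(abs(P[...,1]-.375)<.08)
q=P[m];print(len(q),cv2.minAreaRect(q[:,:2].astype(np.float32)))
E
```

```text
4.45 [-0.18453002 -0.62046527 -0.29548695]
turn [-0.21  0.25 14.17] shift [-164.3   45.3    2.4]
544 ((0.4375470280647278, 0.36713457107543945), (0.1129719614982605, 0.03442914038896561), 39.440582275390625)
```

Call:
drive_tool:
  rows:
    - [0,0,2,-20,5,0,0]
    - [0,0,4,-40,11,0,0]
    - [0,0,6,-62,17,0,0]
    - [0,0,8,-84,23,0,0]
    - [0,0,10,-106,29,0,0]
    - [0,0,12,-128,35,0,0]
    - [0,0,14,-150,42,0,0]
    - [0,0,14.2,-164,45,0,0]
    - [0,0,14.2,-164,45,0,0]
    - [0,0,14.2,-164,45,0,0]

```text
time: 5.33
ee_pos: [0.4288, 0.3738, 0.2424]
tcp_rot: [-0.526, 0.851, -0.0, -0.001]
contact_force: [-0.5, 0.7, -1.1]
width: 0.0068
gripper_force: 44.4
```

```bash
python3 - <<'E'
from h import *
s=get_state();print(s['time'],s['contact_force']);go((.4299,.3747),.131,153.45)
c=snap('wrist','w1b'); snap('top','t1')
P=cloud('w1b');z=P[...,2]
m=(abs(z-.06)<.008)&(abs(P[...,0]-.43)<.08)&(abs(P[...,1]-.375)<.08)
q=P[m];print(len(q),cv2.minAreaRect(q[:,:2].astype(np.float32)))
E
```

```text
5.3333 [-0.52708468  0.65142303 -1.1002252 ]
turn [ 0.03 -0.13 -0.02] shift [ -1.6  -0.6 111.4]
4960 ((0.4310236871242523, 0.37588298320770264), (0.09982695430517197, 0.06009763106703758), 63.3692741394043)
```

View pics/w1b.png

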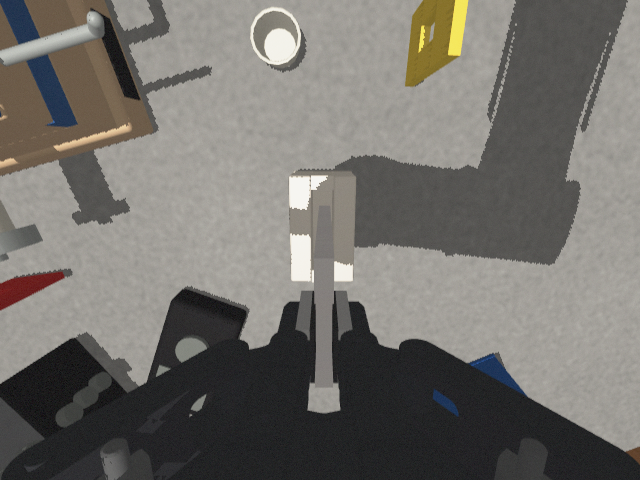

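The wrist view shows the held plate at (323,300) in line with the slot at (322,200) in the holder's top, which spans (290–355, 172–280). The measured block size of 100 × 60 mm fits.

```bash
python3 - <<'E'
from h import *
go((.4310,.3759),.132,153.4)
E
```

```text
turn [ 0.01 -0.06 -0.02] shift [ -3.7  -0.4 111.3]
```

Call:
drive_tool:
  rows:
    - [0,0,0,-3,0,20,0]
    - [0,0,0,-3,0,40,0]
    - [0,0,0,-3,0,52,0]
    - [0,0,0,-3,0,62,0]
    - [0,0,0,-3,0,72,0]
    - [0,0,0,-3,0,82,0]
    - [0,0,0,-3,0,91,0]
    - [0,0,0,-3,0,99,0]
    - [0,0,0,-3,0,105,0]
    - [0,0,0,-3,0,109,0]
    - [0,0,0,-3,0,109,0]
    - [0,0,0,-3,0,109,0]

```text
time: 6.43
ee_pos: [0.4305, 0.3763, 0.1349]
tcp_rot: [-0.526, 0.851, -0.0, 0.0]
contact_force: [-0.5, 1.1, -0.7]
width: 0.007
gripper_force: 44.4
```

Call:
drive_tool:
  rows:
    - [0,0,0,0,0,1.5,0]
    - [0,0,0,0,0,3,0]
    - [0,0,0,0,0,4,0]
    - [0,0,0,0,0,4,0]
    - [0,0,0,0,0,4,0]

```text
time: 6.85
ee_pos: [0.4306, 0.3764, 0.1312]
tcp_rot: [-0.525, 0.851, 0.0, 0.0]
contact_force: [-0.1, 0.0, 1.6]
width: 0.0066
gripper_force: 44.7
```

Call:
drive_tool:
  rows:
    - [0,0,0,0,0,0,0.15]
    - [0,0,0,0,0,0,0.3]
    - [0,0,0,0,0,0,0.4]
    - [0,0,0,0,0,0,0.4]
    - [0,0,0,0,0,0,0.4]
    - [0,0,0,0,0,-20,0.4]
    - [0,0,0,0,0,-50,0.4]
    - [0,0,0,0,0,-85,0.4]
    - [0,0,0,0,0,-110,0.4]
    - [0,0,0,0,0,-110,0.4]

```text
time: 7.68
ee_pos: [0.4325, 0.3777, 0.2474]
tcp_rot: [-0.526, 0.851, 0.001, 0.005]
contact_force: [0.6, -0.1, 0.7]
width: 0.034
gripper_force: 0.0
```

```bash
python3 - <<'E'
from h import *
s=get_state();print(s['time'],s['contact_force'])
snap('scene','s2');snap('wrist','w2')
P=cloud('w2');z=P[...,2]
m=(z>.08)&(z<.14)&(abs(P[...,0]-.43)<.08)&(abs(P[...,1]-.375)<.06)
q=P[m];print(len(q),np.percentile(q[:,2],[5,50,95,99]));q=q[q[:,2]>.115];print(cv2.minAreaRect(q[:,:2].astype(np.float32)))
go(fw(-.13,0),.26,167.77)
cv2.imwrite('pics/s2c.png',cv2.resize(cv2.imread('pics/s2.png')[200:410,370:570],(600,600),interpolation=3))
E
```

```text
7.6833 [ 0.57810716 -0.12020939  0.7452483 ]
973 [0.10322021 0.12652612 0.12770955 0.12813724]
((0.42969658970832825, 0.3766734302043915), (0.06055979058146477, 0.0075865681283175945), 63.62083435058594)
turn [ -0.02   0.15 -14.38] shift [ 237.1 -176.5  -18.8]
```

View pics/s2c.png

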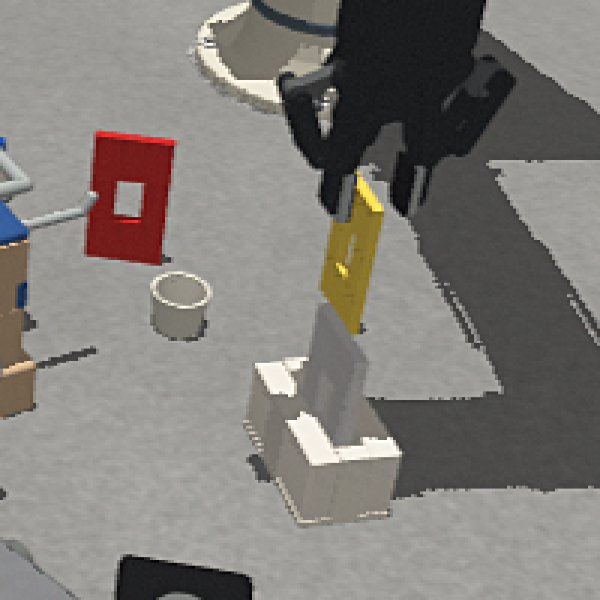

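The crop shows the plate standing upright in the holder's slot at (338,370), released. Its measured top is at 0.1265 m and it sits within 2 mm of the slot middle.

Call:
drive_tool:
  rows:
    - [0,0,-2,25,-19,-5,0.3]
    - [0,0,-4,50,-37,-10,0.3]
    - [0,0,-6,77,-57,-19,0.3]
    - [0,0,-8,104,-77,-19,0.3]
    - [0,0,-10,131,-97,-19,0.3]
    - [0,0,-12,158,-117,-19,0.3]
    - [0,0,-14,185,-137,-19,0.3]
    - [0,0,-14.4,212,-157,-19,0.3]
    - [0,0,-14.4,230,-171,-19,0.3]
    - [0,0,-14.4,237,-176.5,-19,0.3]
    - [0,0,-14.4,237,-176.5,-19,0.3]
    - [0,0,-14.4,237,-176.5,-19,0.3]

```text
time: 8.78
ee_pos: [0.4817, 0.0853, 0.2588]
tcp_rot: [-0.627, 0.779, 0.0, -0.001]
contact_force: [0.6, 0.6, -0.3]
width: 0.0251
gripper_force: 0.0
```

```bash
python3 - <<'E'
from h import *
s=get_state();print(s['time'],s['width']);snap('wrist','w3')
P=cloud('w3');p=P-np.r_[C,0]
fx=p[...,:2]@ex;fy=p[...,:2]@ey
m=(abs(fx+.13)<.015)&(abs(P[...,2]-.143)<.01)&(abs(fy)<.05);print(m.sum(),cv2.minAreaRect(P[m][:,:2].astype(np.float32)),fx[m].min(),fx[m].max(),fy[m].min(),fy[m].max(),np.percentile(P[m][:,2],95))
go(fw(-.13,0),.146,167.77)
E
```

```text
8.7833 0.025080281773501068
2138 ((0.4821315109729767, 0.08554060012102127), (0.09997627139091492, 0.011624526232481003), 77.92244720458984) -0.13595808738457654 -0.12413886170232481 -0.049984776178979076 0.04997240428851168 0.14696279375482313
turn [ 0.08 -0.03  0.03] shift [ 1.00e-01 -6.00e-01  1.13e+02]
```

View pics/w3.png

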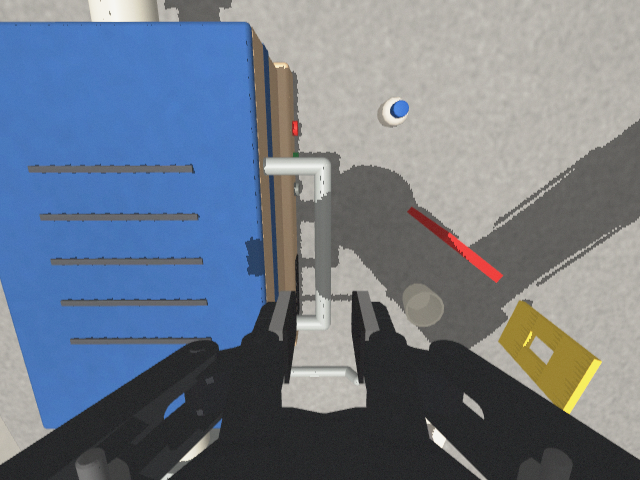

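The wrist view shows the bar at column 323, rows 165–322, centred between the fingers. Its measured position matches the prediction within 1 mm.

Call:
drive_tool:
  rows:
    - [0,0,0,0,0,30,0.3]
    - [0,0,0,0,0,60,0.3]
    - [0,0,0,0,0,85,0.3]
    - [0,0,0,0,0,102,0.3]
    - [0,0,0,0,0,112,0.3]
    - [0,0,0,0,0,112,0.3]
    - [0,0,0,0,0,112,0.3]
    - [0,0,0,0,0,112,0]
    - [0,0,0,0,0,112,0]
    - [0,0,0,0,0,112,0]
    - [0,0,0,0,0,112,0]
  newtons: 40

```text
time: 9.75
ee_pos: [0.4825, 0.0861, 0.1487]
tcp_rot: [-0.628, 0.778, 0.0, 0.001]
contact_force: [-1.0, 2.7, 2.8]
width: 0.0104
gripper_force: 39.1
```

```bash
python3 - <<'E'
from h import *
s=get_state();print(s)
# path in tool axes (y = -furnace x, z down) relative to closed
for d in list(range(0,63,3))+[43]:
    t=np.radians(d);print(d,round((.22*np.cos(t)-.02*np.sin(t)-.22)*1e3,1),-round((.22*np.sin(t)+.02*np.cos(t)-.02)*1e3,1))
E
```

```text
{'time': 9.75, 'q': array([ 4.96498510e-01,  1.96256863e-01, -2.41879210e-01, -7.05952269e-04,
       -1.13025553e+00, -7.09066086e-01]), 'qvel': array([-0.00056655,  0.00237618, -0.00297089, -0.00030972,  0.00273764,
        0.00179436]), 'joint_torque': array([-1.70449242e+00, -3.20501411e+01,  2.07013875e+01,  5.66158667e+00,
       -1.46615049e-01, -9.45710315e-03]), 'ee_pos': array([0.48251862, 0.08605554, 0.14866632]), 'tcp_rot': array([-6.27986822e-01,  7.78222978e-01,  9.57914180e-05,  1.24038192e-03]), 'contact_force': array([-0.99490479,  2.65971566,  2.76768716]), 'wrist_torque': array([1.16997252, 0.50866676, 0.00459548]), 'gripper_force': 39.136587381362915, 'width': 0.010448008255048899}
0 0.0 -0.0
3 -1.3 -11.5
6 -3.3 -22.9
9 -5.8 -34.2
12 -9.0 -45.3
15 -12.7 -56.3
18 -16.9 -67.0
21 -21.8 -77.5
24 -27.2 -87.8
27 -33.1 -97.7
30 -39.5 -107.3
33 -46.4 -116.6
36 -53.8 -125.5
39 -61.6 -134.0
42 -69.9 -142.1
45 -78.6 -149.7
48 -87.7 -156.9
51 -97.1 -163.6
54 -106.9 -169.7
57 -117.0 -175.4
60 -127.3 -180.5
43 -72.7 -144.7
```

Call:
drive_tool:
  rows:
    - [0,0,0,0,-1.3,-11.5,0]
    - [0,0,0,0,-3.3,-23,0]
    - [0,0,0,0,-5.8,-34,0]
    - [0,0,0,0,-9,-45,0]
    - [0,0,0,0,-12.7,-56,0]
    - [0,0,0,0,-17,-67,0]
    - [0,0,0,0,-22,-77.5,0]
    - [0,0,0,0,-27,-88,0]
    - [0,0,0,0,-33,-98,0]
    - [0,0,0,0,-39.5,-107,0]
    - [0,0,0,0,-39.5,-107,0]
    - [0,0,0,0,-39.5,-107,0]

```text
time: 10.75
ee_pos: [0.5183, 0.0783, 0.2547]
tcp_rot: [-0.628, 0.778, 0.003, -0.001]
contact_force: [-11.2, 6.4, 4.4]
width: 0.0103
gripper_force: 39.7
```

```bash
cat >> h.py <<'E'
H=fw(.09,0)
def ang(off=.0):
    s=get_state();d=s['ee_pos'][:2]-H
    u=-d@ex; w=s['ee_pos'][2]-.12-.003+off
    print('t',s['time'],'deg',np.degrees(np.arctan2(w,u)-np.arctan2(.02,.22)).round(2),'r',np.hypot(u,w).round(4),'(.2209)','F',s['contact_force'].round(1),'w',s['width'].round(4),'g',s['gripper_force'].round(1))
    return s
E
python3 -c "
from h import *
ang(-.004);ang()"
```

```text
Traceback (most recent call last):
  File "h.py", line 23, in ang
    print('t',s['time'],'deg',np.degrees(np.arctan2(w,u)-np.arctan2(.02,.22)).round(2),'r',np.hypot(u,w).round(4),'(.2209)','F',s['contact_force'].round(1),'w',s['width'].round(4),'g',s['gripper_force'].round(1))
                                                                                                                                                                ^^^^^^^^^^^^^^^^
AttributeError: 'float' object has no attribute 'round'
```

```bash
sed -i "s/s\['width'\].round(4)/round(s['width'],4)/;s/s\['gripper_force'\].round(1)/round(s['gripper_force'],1)/" h.py
cat >> h.py <<'E'
def cover(f):
    # cover angle from the normal of its blue top in the scene picture
    snap('scene',f); P=cloud(f); im=cv2.imread(f'pics/{f}.png').astype(int); p=P-np.r_[C,0]
    x=p[...,:2]@ex; y=p[...,:2]@ey; z=P[...,2]
    m=(im[...,0]>im[...,2]+40)&(abs(y)<.12)&(x>-.1)&(x<.2)&(z>.14)
    q=np.c_[x[m],z[m]]; v=np.linalg.svd(q-q.mean(0),full_matrices=False)[2][0]; v*=-np.sign(v[0])
    print('cover deg',np.degrees(np.arctan2(v[1],-v[0])).round(2),m.sum())
E
python3 -c "
from h import *
ang(-.004);ang();cover('s3')"
```

```text
t 10.75 deg 29.68 r 0.2233 (.2209) F [-11.2   6.4   4.4] w 0.0103 g 39.7
t 10.75 deg 30.52 r 0.2256 (.2209) F [-11.2   6.4   4.4] w 0.0103 g 39.7
cover deg 28.61 5972
```

Call:
drive_tool:
  rows:
    - [0,0,0,0,1,-4,0]
    - [0,0,0,0,-3,-9,0]
    - [0,0,0,0,-7,-13.6,0]
    - [0,0,0,0,-14.3,-22.5,0]
    - [0,0,0,0,-22,-31,0]
    - [0,0,0,0,-30.4,-39,0]
    - [0,0,0,0,-39,-46.7,0]
    - [0,0,0,0,-39,-46.7,0]
    - [0,0,0,0,-39,-46.7,0]

```text
time: 11.55
ee_pos: [0.559, 0.0695, 0.303]
tcp_rot: [-0.628, 0.778, 0.001, 0.001]
contact_force: [-2.8, 6.6, 3.1]
width: 0.0105
gripper_force: 40.1
```

```bash
python3 -c "
from h import *
ang(-.006);cover('s4')"
```

```text
t 11.55 deg 45.68 r 0.2242 (.2209) F [-2.8  6.6  3.1] w 0.0105 g 40.1
cover deg 44.87 5725
```

Call:
drive_tool:
  rows:
    - [0,0,0,0,-4.5,-3.6,0]
    - [0,0,0,0,-9.1,-7.2,0]
    - [0,0,0,0,-13.8,-10.6,0]
    - [0,0,0,0,-18.5,-14,0]
    - [0,0,0,0,-23.4,-17,0]
    - [0,0,0,0,-28.3,-20,0]
    - [0,0,0,0,-33.3,-23,0]
    - [0,0,0,0,-38.4,-25.7,0]
    - [0,0,0,0,-43.5,-28.3,0]
    - [0,0,0,0,-48.7,-30.8,0]
    - [0,0,0,0,-48.7,-30.8,0]
    - [0,0,0,0,-48.7,-30.8,0]

```text
time: 12.6
ee_pos: [0.6074, 0.0587, 0.3343]
tcp_rot: [-0.628, 0.778, -0.001, 0.002]
contact_force: [-0.5, 5.1, 4.6]
width: 0.0102
gripper_force: 41.4
```

```bash
python3 -c "
from h import *
ang(-.006);cover('s5')"
```

```text
t 12.6 deg 60.69 r 0.225 (.2209) F [-0.5  5.1  4.6] w 0.0102 g 41.4
cover deg 60.52 4967
```

Call:
drive_tool:
  rows:
    - [0,0,0,0,5,2.5,0]
    - [0,0,0,0,10.3,5,0]
    - [0,0,0,0,15.4,8,0]
    - [0,0,0,0,20.4,10.8,0]
    - [0,0,0,0,25.3,13.8,0]
    - [0,0,0,0,30.2,17,0]
    - [0,0,0,0,35,20.2,0]
    - [0,0,0,0,39.6,23.6,0]
    - [0,0,0,0,44.2,27.2,0]
    - [0,0,0,0,48.7,30.8,0]
    - [0,0,0,0,52,33.6,0]
    - [0,0,0,0,54.6,35.8,0]

```text
time: 13.65
ee_pos: [0.5527, 0.0704, 0.2966]
tcp_rot: [-0.628, 0.778, 0.0, 0.001]
contact_force: [0.6, 5.1, 2.9]
width: 0.0101
gripper_force: 41.9
```

Call:
drive_tool:
  rows:
    - [0,0,0,0,0,0,0]
    - [0,0,0,0,0,0,0]
    - [0,0,0,0,0,0,0]
    - [0,0,0,0,0,0,0]
    - [0,0,0,0,0,0,0]
    - [0,0,0,0,0,0,0]
    - [0,0,0,0,0,0,0]
    - [0,0,0,0,0,0,0]

```text
time: 14.32
ee_pos: [0.5529, 0.0704, 0.2967]
tcp_rot: [-0.628, 0.778, 0.0, 0.0]
contact_force: [-1.6, 4.9, 3.1]
width: 0.0103
gripper_force: 41.9
```

```bash
python3 -c "
from h import *
s=ang(-.006);print(s['qvel'].round(4));cover('s6');cover('s7')"
```

```text
t 14.3167 deg 43.44 r 0.2235 (.2209) F [-1.6  4.9  3.1] w 0.0103 g 41.9
[-0.0013  0.0005 -0.0001 -0.002   0.0006  0.0001]
cover deg 42.7 5777
cover deg 42.69 5794
```

View pics/s7.png

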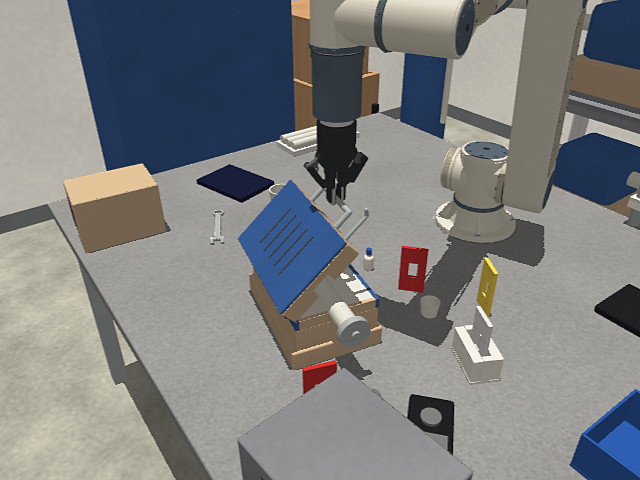

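The cover is held by the bar at (345,205), at rest near 43°. The plate stands in the holder at (484,335), and everything else is where it was.

```bash
python3 -c "
from plant import *
print(close_job())"
```

```text
the job is handed in; nothing more can be done
None
```

The job is handed in, with no verdict returned: the plate stands released in the holder's slot, and the cover went up to about 60° and is now held by the bar at rest at about 43°, 7° below balance.

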